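# Pass the yellow tag carrier to the next rail

## Task

Three tag carriers hang on the rail with the orange end stops. Lift the yellow one up and over the end stop and hang it plumb astride the empty rail with the green end stops, anywhere between its stops. Leave the grey and the blue carriers hanging where they are.

Things in the scene. Friction and masses are not known exactly. Their poses are not given: they have to be found in the camera images.
- yellow_grip (a point): Centre of the upright grip tab of the yellow saddle-shaped carrier (70 g): 14 mm thick (x, across the rail), 30 long (y, along it), from 20 mm below to 18 above this point (z up). Under it an inverted V roof, which centres it on the rail, runs into two legs, 34 long (y), 32 apart inside, 40 over all, ending 90 mm below this point. Hung: rail centre line 36 mm below this point.
- empty_rail_mid (a point): Middle of the empty rail, on its centre line, 110 mm above the cart top: a fixed steel bar, 12 mm in diameter, along this point's y (z up). 105 mm from here at each end a green disc, the end stop, 40 mm in diameter, 8 thick, on a post. The like rail with orange discs, where the carriers hang, stands end to end with it, to its left or right, at its own small yaw.
- grey_grip (a point): Centre of the grip tab of the grey carrier, to be left alone. Same shape, size and axes as the yellow one. The three hang on one rail 60 mm apart, in any order; hung, the tab centres are 146 mm and the tab tops 164 mm above the cart top.
- blue_grip (a point): Centre of the grip tab of the blue carrier, to be left alone. Same shape, size and axes as the yellow one.
There are look-alikes about, which are no part of the job. Leave any red look-alike of the part that bears yellow_grip alone.

How it is judged:
On the way:
1. the yellow carrier is raised clear of its rail, its legs above the end stops (height (world z) of yellow_grip above 0.21 m), for 0.1 s.
At the end, for the whole second after the job is handed in: Yellow hangs at rest astride the green-stopped rail: tab centre within 15 mm of the rail sideways, within 90 mm of its middle along it, 30 to 42 mm above its centre line, upright and in line with it within 0.2 rad; grey and blue within 20 mm of where they hung (x of yellow_grip in the frame of empty_rail_mid between -0.015 and 0.015 m and y of yellow_grip in the frame of empty_rail_mid between -0.09 and 0.09 m and z of yellow_grip in the frame of empty_rail_mid between 0.03 and 0.042 m and angle between yellow_grip's own z axis and vertical below 0.2 rad and angle between the y axis of yellow_grip and the y axis of empty_rail_mid, either way round below 0.2 rad and linear speed of yellow below 0.02 m/s and angular speed of yellow below 0.2 rad/s and distance of each of grey_grip, blue_grip from where it was at the start of the episode below 0.02 m); the robot touches nothing.
It fails at once if the grey or the blue carrier is displaced by more than 25 mm (distance of any of grey_grip, blue_grip from where it was at the start of the episode above 0.025 m).
It also fails if it takes over 34 s, if anything falls off the work surface, if the arm or the gripper's body presses on something with over 40 N, if the wrist force passes 120 N, or if a joint passes its speed limit or range.

## Robot

A 7-joint arm with a two-finger parallel gripper is mounted at the origin on the work surface. World frame = base frame: x ahead of the robot, y to its left, z up, the work surface at z = 0. Lengths are in m, angles in rad, forces in N, time in s.
With the tool pointing down it reaches from about 0.4 to 0.85 m from the base axis. Payload 6.9 kg.
Tool frame: the origin (TCP) lies midway between the tips of the shut fingers; the grasp point (between the pads) lies behind it (ctrl.pinch_z is the z of the grasp point in the tool frame, in m); z points along the fingers, y is the direction in which the jaws open and shut (so a half turn about z gives the same grasp; the last joint's range is limited). The gripper opens to 85 mm and grips with 20 to 120 N. Pads are 22 mm wide; open, the fingers measure 114 mm over their backs; the gripper's body (76 mm by 85 mm) begins 54 mm behind the grasp point. The pads swing forward as they close: fully open they stand 13 mm farther back than shut.
Start: joints at [-1.228, 0.507, -0.238, 1.5, 0.126, 1.149, -0.155], TCP at [0.147, 0.607, 0.231] pointing down, gripper open.
Joint ranges: [-3.08, 3.08], [-0.24, 2.05], [-1.43, 1.35], [0, 2.5], [-1.52, 4.66], [0.17, 1.96], [-2.89, 2.89]. Speed limits (rad/s): [2.39, 2.39, 3.14, 3.14, 3.14, 3.14, 3.14].

## Interface

Orientations are given as a unit quaternion [w, x, y, z].
In Python, from station import ctrl, get_state, vision, ticket, models gives the robot as it stands. Calls block until the motion is done:
- ctrl.movep(position, orientation): joint-space move of the TCP to a pose.
- ctrl.movel(position, frame=None, max_speed=0.15): straight line of the TCP; frame=None keeps the orientation; max_speed is the mean speed in m/s.
- ctrl.set_joints(angles): joint-space move.
- ctrl.ungrasp() and ctrl.close_gripper(force=None): open the fingers fully, or close them until they stop; force is the grip in N (None keeps the last).
- ctrl.pause(seconds).
- ctrl.ik(position, orientation): joint angles nearest the present ones, or None.
- get_state(): the state.
- vision.grab_frame(name): name is "side" or "top" or "wrist"; returns (picture, depth): 480x640x3 uint8, blue, green, red; 480x640 float32, m along the optical axis (not along the pixel's ray), 0 where there is no reading.
- vision.camera_info(name): a dict with "mtx" (3x3 intrinsics, pixels), "R" (3x3) and "t" (3): a world point X has camera coordinates R X + t; the wrist camera has in their place "hand_eye" (4x4, takes a point from camera to tool coordinates, whose origin is the TCP and whose axes are the flange's). Camera axes: x right, y down, z forward; pixel columns grow to the right and rows downward; lengths in m; the calibration is good to about 2 mm. A picture is of the moment at which its call begins: read the wrist's pose just before it. camera_info takes no time and is no camera call.
A pose or a line that the arm cannot do raises ctrl.Unreachable and nothing moves.
- ticket.close_job(): hands the job in, once; it reports no verdict.
Trained networks look in the newest picture that a camera, given by its name, has taken for a name from the list of things; names that differ only in an ending like _2 or _b are one class to them, and where a whole thing is asked for, a point or a joint stands for the part that bears it (a point fixed in the world has none). Each returns a list of dicts, best first, with "p" (0 to 1); they miss things now and then, are a little off and sometimes report something else, mostly with a low value. They report only what shows in the picture. A call takes as long as a camera call. They do not tell look-alikes from the thing itself.
- models.recognise(camera, target): "point" ([column, row] in pixels, amid what is visible of it).
- models.masks_of(camera, target): "mask" (480x640 bool, what is visible of it) and "point" ([column, row] in pixels, amid what is visible of it).
The state is a dict: "time": time; "qpos": joint angles; "qd": joint speeds; "tau": joint torques, N m; "tcp_pos": TCP position; "eef_rot": TCP orientation; "contact_force": force on the tool from outside, world axes, zero at the start; "wrist_torque": the same for the moment, N m; "width": finger opening in m.
Only numpy, scipy, OpenCV 4.12 (cv2) and the standard library are available. Lean on these libraries where they do the work, as an engineer would, in place of code of your own. Each camera call takes 0.05 s, during which the arm holds its last target.

## Working session

There is one attempt and no reset: what is moved stays moved. The work goes in short steps, each a Python script; the robot and the scene stay as the last script left them, time stands still between calls to the robot, and variables do not carry over. Pictures are saved under pics/ and viewed, and the job is handed in when it is done.

```bash
ls; mkdir -p pics; python3 - <<'E'
from station import ctrl, get_state, vision, models
import cv2
s=get_state();print(s['time'],s['tcp_pos'],s['eef_rot'],s['width'],ctrl.pinch_z)
for c in ('side','top'):
    im,d=vision.grab_frame(c);cv2.imwrite(f'pics/{c}0.png',im)
    for t in ('yellow_grip','grey_grip','blue_grip','empty_rail_mid'):
        r=models.recognise(c,t);print(c,t,[(round(x['p'],2),x['point']) for x in r][:4])
print(get_state()['time'])
E
```

```text
pics
0.0 [0.14715493 0.6069267  0.23044439] [-1.04379230e-04  1.18592026e-01  9.92942684e-01 -8.64645519e-04] 0.08523157705755281 -0.0187
side yellow_grip [(0.67, [351.3, 353.4])]
side grey_grip [(0.75, [296.4, 296.2])]
side blue_grip [(0.97, [320.8, 324.4])]
side empty_rail_mid [(0.63, [272.9, 245.9])]
top yellow_grip [(0.58, [452.3, 271.8]), (0.58, [404.4, 203.2])]
top grey_grip [(0.88, [372.5, 278.9])]
top blue_grip [(0.65, [410.9, 271.0])]
top empty_rail_mid [(0.55, [243.7, 246.1])]
0.5
```

View pics/side0.png

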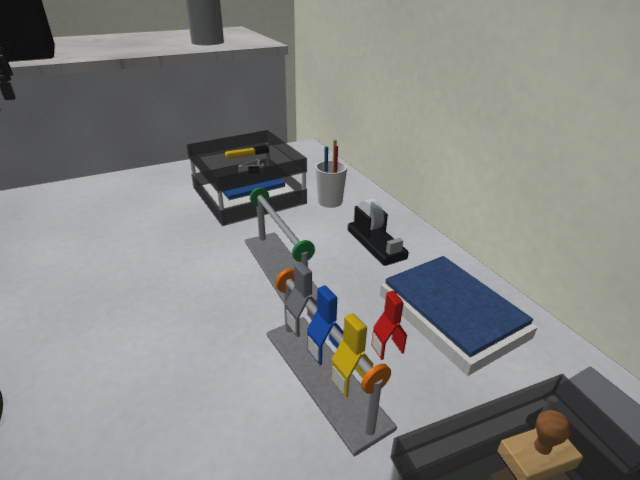

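View pics/top0.png

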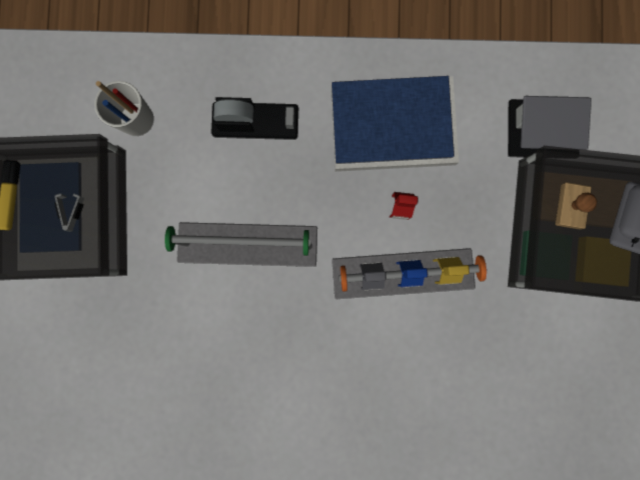

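The side view shows the yellow carrier at (351,353), blue at (321,324) and grey at (296,296), with the green rail behind them. In the top view they are at (452,272), (411,271) and (372,279). The red look-alike stands apart from the rail at top (404,203), which the network also reported as "yellow", so I'll ignore it. Next I'll measure.

```bash
cat > h.py <<'E'
import numpy as np, cv2
from station import ctrl, get_state, vision, models
def cloud(c,d,ext=None):
    i=vision.camera_info(c);K=np.array(i['mtx'])
    v,u=np.mgrid[:480,:640]
    P=np.stack([(u-K[0,2])/K[0,0]*d,(v-K[1,2])/K[1,1]*d,d],-1)
    if c=='wrist':
        H=np.array(i['hand_eye']);P=P@H[:3,:3].T+H[:3,3]
        p,R=ext; return P@R.T+p
    return (P-np.array(i['t']))@np.array(i['R'])
def rot(q):
    from scipy.spatial.transform import Rotation as Ro
    return Ro.from_quat([q[1],q[2],q[3],q[0]]).as_matrix()
def hues(im):
    h=cv2.cvtColor(im,cv2.COLOR_BGR2HSV);H,S,V=[h[...,k].astype(int) for k in range(3)]
    o=(S>120)&(V>60)
    return dict(yellow=o&(H>=21)&(H<35),orange=o&(H>=6)&(H<20),green=o&(H>45)&(H<85),blue=o&(H>100)&(H<125),red=o&((H<5)|(H>174)))
E
python3 - <<'E'
from h import *
for c in ('side','top'):
    im,d=vision.grab_frame(c);P=cloud(c,d);M=hues(im)
    i=vision.camera_info(c);print(c,'cam at',-np.array(i['R']).T@np.array(i['t']),'fx',i['mtx'][0][0])
    for n,m in M.items():
        k,l,st,ce=cv2.connectedComponentsWithStats(m.astype(np.uint8))
        for j in range(1,k):
            if st[j,4]<25: continue
            q=P[(l==j)&(d>0)]
            if len(q)<10: continue
            print(c,n,st[j,4],ce[j].round(),'med',np.median(q,0).round(4),'p2',np.percentile(q,3,axis=0).round(3),'p98',np.percentile(q,97,axis=0).round(3))
            if n in('yellow','blue') :
                zz=q[q[:,2]>.135]; 
                if len(zz)>5: print('   high',len(zz),zz.mean(0).round(4),'zmax',np.percentile(q[:,2],98))
    if c=='top':
        print('table',np.median(P[350:450,200:400].reshape(-1,3),0),'plate',P[258,200],P[290,350])
E
```

```text
side cam at [ 0.33278261 -0.51209211  0.52091597] fx 435.8294339120872
side yellow 220 [240. 153.] med [0.6172 0.4879 0.1001] p2 [0.583 0.482 0.09 ] p98 [0.652 0.504 0.104]
side yellow 1508 [350. 349.] med [ 0.5317 -0.209   0.1204] p2 [ 0.519 -0.222  0.065] p98 [ 0.554 -0.19   0.164]
   high 572 [ 0.5355 -0.2079  0.154 ] zmax 0.16459859246390196
side orange 268 [284. 279.] med [ 0.514  -0.043   0.1195] p2 [ 0.503 -0.045  0.097] p98 [ 0.53  -0.037  0.13 ]
side orange 516 [375. 377.] med [ 0.5386 -0.2512  0.1192] p2 [ 0.524 -0.254  0.099] p98 [ 0.559 -0.246  0.13 ]
side orange 1049 [550. 430.] med [ 0.6371 -0.3934  0.1552] p2 [ 0.63  -0.404  0.117] p98 [ 0.65  -0.381  0.162]
side green 42 [254. 192.] med [0.5641 0.2282 0.1254] p2 [0.556 0.226 0.108] p98 [0.585 0.233 0.129]
side green 64 [299. 246.] med [0.5646 0.0182 0.1262] p2 [0.556 0.016 0.112] p98 [0.583 0.023 0.13 ]
side blue 49 [326. 158.] med [0.7733 0.3265 0.1185] p2 [0.771 0.324 0.091] p98 [0.775 0.329 0.145]
   high 12 [0.7732 0.3265 0.1413] zmax 0.14557559783306045
side blue 439 [253. 188.] med [0.6127 0.4175 0.0331] p2 [0.5
[... 1928 characters left out ...]
] p98 [0.582 0.023 0.132]
top blue 9186 [392. 119.] med [ 0.7893 -0.1166  0.0371] p2 [ 0.725 -0.208  0.034] p98 [ 0.854 -0.025  0.04 ]
top blue 26 [105. 102.] med [0.7745 0.3287 0.1456] p2 [0.771 0.326 0.143] p98 [0.778 0.333 0.147]
   high 26 [0.7745 0.329  0.1454] zmax 0.1477834360569014
top blue 394 [413. 277.] med [ 0.5251 -0.1403  0.1418] p2 [ 0.512 -0.158  0.097] p98 [ 0.536 -0.128  0.166]
   high 204 [ 0.5303 -0.1409  0.1619] zmax 0.16622673817855235
top red 453 [404. 205.] med [ 0.6381 -0.1339  0.0691] p2 [ 0.626 -0.149  0.04 ] p98 [ 0.651 -0.12   0.11 ]
table [3.12347076e-01 2.65768653e-02 2.60749343e-04] plate [0.54683005 0.20429856 0.01092566] [ 0.49972746 -0.05345824  0.01123794]
```

```bash
python3 - <<'E'
import cv2
t=cv2.imread('pics/top0.png')[180:310,150:500];cv2.imwrite('pics/topc.png',cv2.resize(t,None,fx=2.2,fy=2.2,interpolation=cv2.INTER_CUBIC))
t=cv2.imread('pics/side0.png')[230:430,230:430];cv2.imwrite('pics/sidec.png',cv2.resize(t,None,fx=3,fy=3,interpolation=cv2.INTER_CUBIC))
E
```

```text
(no output)
```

View pics/topc.png

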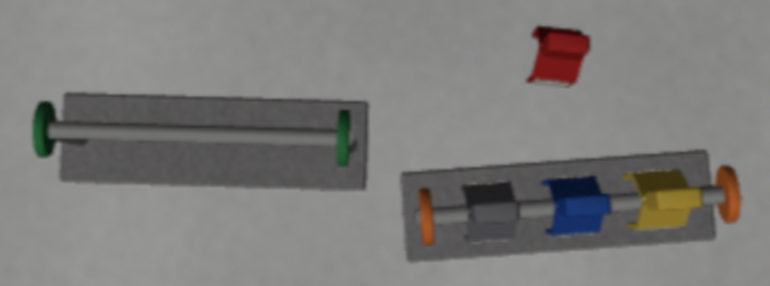

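View pics/sidec.png

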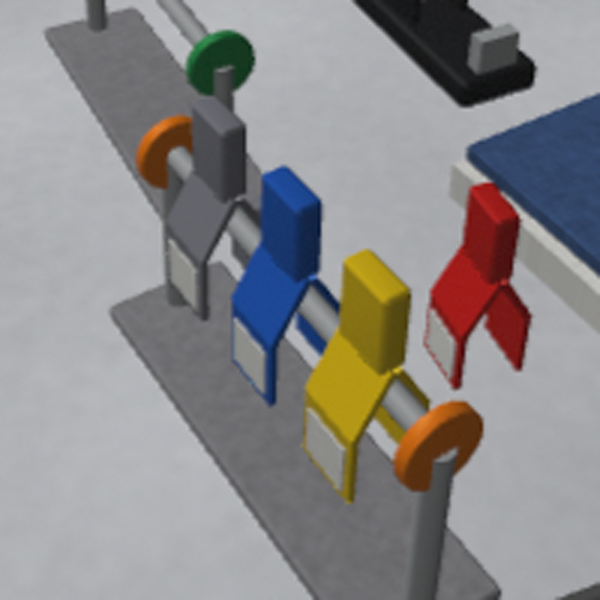

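The depth readings match the given sizes: table z≈0, disc tops 0.131, tab tops 0.165, and the three tabs lie on the orange rail 60 mm apart. The enlarged crops confirm that yellow is the end carrier by the orange stop, and that the red one stands alone on the table. Next I'll fit the rail lines and check IK.

```bash
python3 - <<'E'
from h import *
im,d=vision.grab_frame('top');P=cloud('top',d).reshape(-1,3);hs=cv2.cvtColor(im,cv2.COLOR_BGR2HSV).reshape(-1,3)
im2,d2=vision.grab_frame('side');P2=cloud('side',d2).reshape(-1,3);hs2=cv2.cvtColor(im2,cv2.COLOR_BGR2HSV).reshape(-1,3)
def fit(Q,n):
    a=np.polyfit(Q[:,1],Q[:,0],1);print(n,len(Q),a,Q[:,2].mean());return a
for PP,h,n in((P,hs,'top'),(P2,hs2,'side')):
    g=(h[:,1]<60)
    for lab,y0,y1,x0 in(('green',.03,.22,.5682),('orange',-.24,-.045,.53)):
        m=g&(PP[:,1]>y0)&(PP[:,1]<y1)&(abs(PP[:,0]-x0)<.03)&(PP[:,2]>.102)&(PP[:,2]<.12)
        if m.sum()>20: 
            a=fit(PP[m],n+lab); print('  x at mid/yel',np.polyval(a,.125),np.polyval(a,-.2))
    # tab tops
    for col,(lo,hi) in dict(yellow=(21,35),blue=(100,125)).items():
        m=(h[:,1]>120)&(h[:,0]>=lo)&(h[:,0]<hi)&(PP[:,2]>.1605)&(PP[:,2]<.172)&(PP[:,1]<0)&(PP[:,1]>-.26)&(PP[:,0]<.6)
        Q=PP[m];print(n,col,m.sum(),Q.mean(0),Q.min(0),Q.max(0))
from scipy.spatial.transform import Rotation as Ro
s=get_state();print(s['qpos'].round(3) if hasattr(s['qpos'],'round') else s['qpos'])
def quat(yaw,sg):  # tool y = sg*(cos yaw, sin yaw), z down
    y=sg*np.array([np.cos(yaw),np.sin(yaw),0]);z=np.array([0,0,-1.]);x=np.cross(y,z)
    q=Ro.from_matrix(np.stack([x,y,z],1)).as_quat();return [q[3],q[0],q[1],q[2]]
for sg in(1,-1):
    for p in([.5367,-.2,.275],[.5367,-.2,.132],[.5684,.125,.275],[.5684,.125,.132]):
        r=ctrl.ik(p,quat(.106 if p[1]<0 else 0,sg));print(sg,p,None if r is None else np.round(r,2))
E
```

```text
topgreen 954 [0.00125066 0.57287957] 0.11468502709444446
  x at mid/yel 0.5730359018218684 0.5726294367979748
toporange 650 [-0.1021892   0.51631516] 0.11287733218629108
  x at mid/yel 0.5035415054937178 0.5367529966392778
top yellow 184 [ 0.53680315 -0.20219489  0.16377365] [ 0.52918145 -0.21632272  0.1606567 ] [ 0.54417567 -0.18866056  0.16667525]
top blue 181 [ 0.53072919 -0.14251806  0.16379003] [ 0.5231888  -0.15623642  0.16071749] [ 0.53818618 -0.12841729  0.16754449]
sidegreen 382 [-1.00131933e-04  5.71956739e-01] 0.1139220301792538
  x at mid/yel 0.5719442225969985 0.571976765475247
sideorange 720 [-0.14510586  0.50698155] 0.11307928108224112
  x at mid/yel 0.48884331924891417 0.5360027244626613
side yellow 226 [ 0.53717255 -0.2051116   0.16348179] [ 0.53047445 -0.21888769  0.16051224] [ 0.54570144 -0.18819225  0.1655133 ]
side blue 179 [ 0.53095429 -0.14607231  0.16346807] [ 0.52424928 -0.15921881  0.16056971] [ 0.53909276 -0.13046442  0.16585315]
[-1.227  0.507 -0.238  1.5    0.126  1.149 -0.155]
1 [0.5367, -0.2, 0.275] [-0.18  0.49  0.8   1.58 -0.36  1.23  0.79]
1 [0.5367, -0.2, 0.132] [-0.16  0.64  0.78  1.79 -0.54  0.94  0.96]
1 [0.5684, 0.125, 0.275] [-0.48  0.42  0.34  1.55 -0.14  1.2  -0.11]
1 [0.5684, 0.125, 0.132] [-0.43  0.55  0.27  1.76 -0.18  0.86 -0.08]
-1 [0.5367, -0.2, 0.275] [-0.33  0.61  1.15  1.58 -0.57  1.33 -2.14]
-1 [0.5367, -0.2, 0.132] [-0.31  0.8   1.15  1.79 -0.82  1.12 -1.91]
-1 [0.5684, 0.125, 0.275] [ 0.04  0.43 -0.46  1.54  0.2   1.22  2.69]
-1 [0.5684, 0.125, 0.132] [ 0.09  0.58 -0.55  1.75  0.37  0.92  2.53]
```

```bash
cat >> h.py <<'E'
from scipy.spatial.transform import Rotation as Ro
def quat(yaw,sg=1):
    y=sg*np.array([np.cos(yaw),np.sin(yaw),0]);z=np.array([0,0,-1.]);x=np.cross(y,z)
    q=Ro.from_matrix(np.stack([x,y,z],1)).as_quat();return [q[3],q[0],q[1],q[2]]
def wrist(name):
    s=get_state();im,d=vision.grab_frame('wrist');cv2.imwrite(f'pics/{name}.png',im)
    return im,d,cloud('wrist',d,(np.array(s['tcp_pos']),rot(s['eef_rot'])))
E
python3 - <<'E'
from h import *
ctrl.movep([.50,.125,.31],quat(0));print(get_state()['time'],get_state()['qpos'])
im,d,P=wrist('w1');M=hues(im)
for n in('green','orange'):
    m=M[n]&(d>0)&(P[...,2]>.08);k,l,st,ce=cv2.connectedComponentsWithStats(m.astype(np.uint8))
    for j in range(1,k):
        if st[j,4]>40:
            q=P[l==j];print(n,st[j,4],ce[j],q.mean(0).round(4),np.percentile(q,2,axis=0).round(4),np.percentile(q,98,axis=0).round(4))
m=(d>0)&(P[...,2]>.105)&(P[...,2]<.12)&(P[...,1]>.03)&(P[...,1]<.21)&(abs(P[...,0]-.57)<.03);Q=P[m];print(len(Q),np.polyfit(Q[:,1],Q[:,0],1),Q.mean(0),Q.max(0))
E
```

```text
2.8583 [-0.54390934  0.28735209  0.34064441  1.65100955 -0.10140529  1.22114986
 -0.17858342]
green 360 [407.36666667  84.92777778] [0.5675 0.2319 0.1266] [0.5554 0.2284 0.1156] [0.5814 0.2352 0.1313]
green 322 [392.95962733 328.19875776] [0.5688 0.0237 0.1245] [0.556  0.0194 0.1098] [0.585  0.026  0.1308]
orange 805 [339.20745342 378.38881988] [ 0.5208 -0.0348  0.1175] [ 0.503  -0.0406  0.0967] [ 0.5381 -0.0319  0.1305]
2800 [-4.05224752e-04  5.73501161e-01] [0.5734499  0.12651136 0.11506401] [0.58049215 0.20976474 0.11862231]
```

View pics/w1.png

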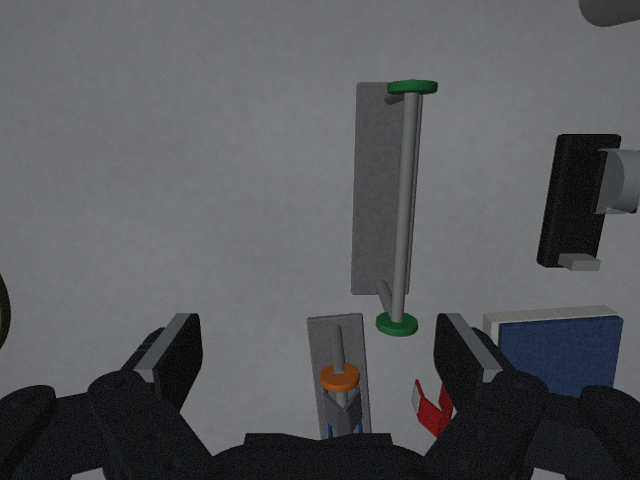

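The wrist view shows the green discs at (412,87) and (397,325), with the rail between them. The rail fits from all three cameras give x≈0.573, mid y≈0.126 and yaw≈0. The red look-alike is at (433,405), off the path. Next I'll hover over yellow.

```bash
python3 - <<'E'
from h import *
ctrl.movep([.537,-.203,.24],quat(.105));s=get_state();print(s['time'],s['qpos'],s['tcp_pos'],s['contact_force'])
im,d,P=wrist('w2');m=hues(im)['yellow']&(d>0)&(P[...,2]>.1605)&(P[...,2]<.175);Q=P[m];print(m.sum(),Q.mean(0),Q.min(0),Q.max(0)) if m.any() else print('none')
m=hues(im)['yellow']&(d>0);Q=P[m];print(len(Q));print(Q.mean(0),Q.min(0),Q.max(0)) if len(Q) else 0
E
```

```text
4.1833 [ 0.03749443  0.4447399   0.42909003  1.63032236 -0.20232139  1.11063893
  0.62700848] [ 0.53767626 -0.20133019  0.24008519] [ 0.24769328  0.16227774 -1.03117453]
1086 [ 0.53818347 -0.2003561   0.16391307] [ 0.53044378 -0.21589001  0.16055524] [ 0.54607106 -0.18649724  0.16669019]
2944
[ 0.53732731 -0.19803934  0.13095679] [ 0.51688325 -0.38994455  0.00967623] [ 0.5607468  -0.1827491   0.16669019]
```

View pics/w2.png

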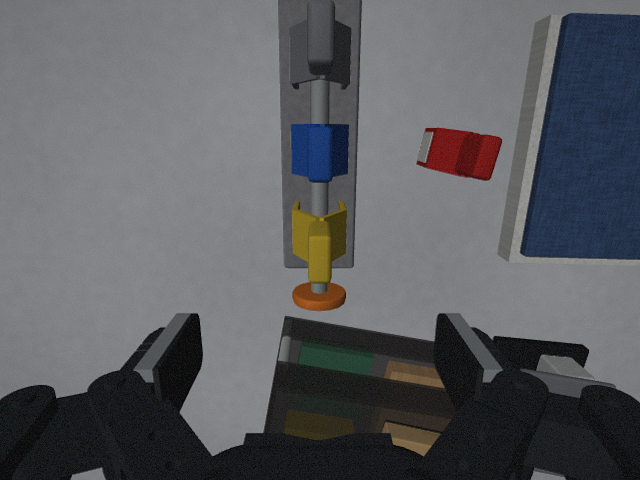

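Yellow's tab is at (319,252) beside the orange stop (319,295). It is aligned with the jaws and measures (0.538, -0.201). I'll descend, grip, lift, and check.

```bash
python3 - <<'E'
from h import *
ctrl.movel([.5375,-.2015,.1325],max_speed=.1);s=get_state();print(s['time'],s['tcp_pos'],s['contact_force'])
ctrl.close_gripper(40);s=get_state();print(s['time'],s['width'],s['tcp_pos'],s['contact_force'])
ctrl.movel([.5375,-.2015,.285],max_speed=.12);ctrl.pause(.1);s=get_state();print(s['time'],s['width'],s['tcp_pos'],s['contact_force'])
wrist('w3');im,d=vision.grab_frame('side');cv2.imwrite('pics/side3.png',im)
P=cloud('side',d);m=hues(im)['yellow']&(d>0)&(P[...,1]<0)&(P[...,2]>.17);Q=P[m];print(Q.mean(0),Q.min(0),Q.max(0))
E
```

```text
5.4583 [ 0.53788432 -0.20173222  0.13310822] [-0.58568989 -0.15018951 -0.47883773]
6.1083 0.013280533208309842 [ 0.53825121 -0.20149374  0.13280015] [1.74429215 1.42799332 0.49132998]
7.6333 0.013494391465095864 [ 0.53720682 -0.20136588  0.28428807] [ 0.48651379  0.36437434 -1.13904903]
[ 0.53607611 -0.20967026  0.25989294] [ 0.51607249 -0.22257743  0.20960426] [ 0.55901688 -0.1862149   0.32683875]
```

View pics/side3.png

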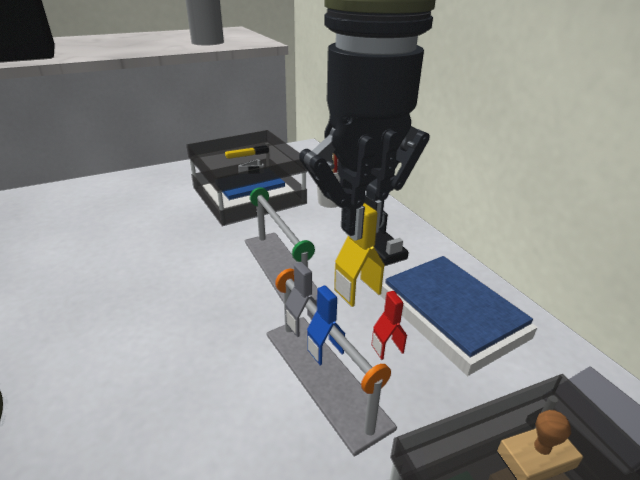

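Yellow is held upright at side (360,255), with leg bottoms at z≈0.21, clear of the other tabs at 0.164. I'll carry it straight across at height, then turn it onto the green rail's yaw.

```bash
python3 - <<'E'
from h import *
ctrl.movel([.5725,.120,.285],max_speed=.15)
ctrl.movep([.5725,.120,.285],quat(0));ctrl.pause(.2);s=get_state();print(s['time'],s['width'],s['tcp_pos'],s['contact_force'],s['qpos'])
wrist('w4')
for c in('side','top'):
    im,d=vision.grab_frame(c);cv2.imwrite(f'pics/{c}4.png',im)
    P=cloud(c,d);m=hues(im)['yellow']&(d>0)&(P[...,1]<.3)&(P[...,2]>.17);Q=P[m];print(c,len(Q),Q.mean(0),Q.min(0),Q.max(0)) if m.any() else 0
E
```

```text
10.4917 0.013554641641999597 [0.57251199 0.11991005 0.285027  ] [-0.09196866 -0.07326976  0.03211248] [-0.50633116  0.42592739  0.40352485  1.52488322 -0.17325803  1.22618144
 -0.07474276]
side 884 [0.57140142 0.11049336 0.26185887] [0.55198772 0.09720151 0.20790696] [0.59247336 0.13593631 0.32175295]
top 225 [0.56538559 0.10417668 0.27440904] [0.54635321 0.08370916 0.22628418] [0.58981676 0.11889953 0.42519239]
```

View pics/w4.png

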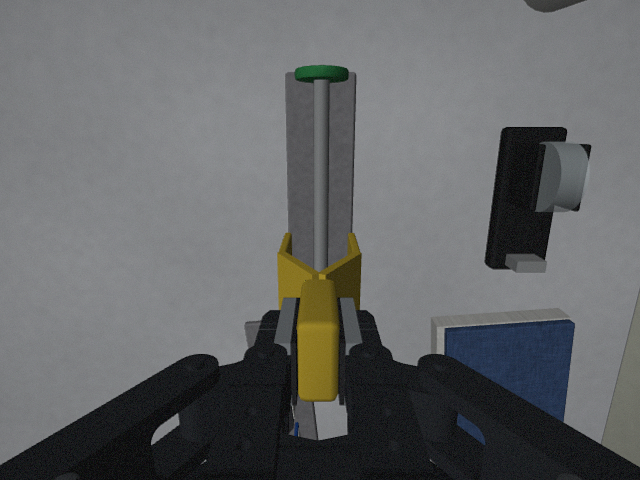

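View pics/side4.png

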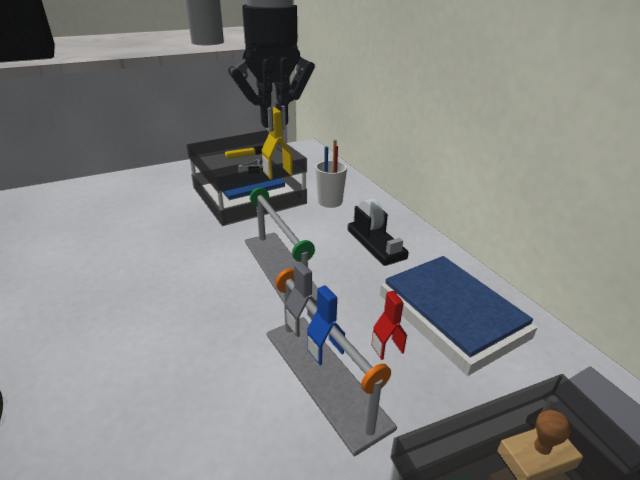

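The wrist view shows the rail (column 321) in line with the held carrier's notch (column 319), and grey and blue have not moved. I'll lower it.

```bash
python3 - <<'E'
from h import *
ctrl.movel([.5725,.120,.15],max_speed=.12);s=get_state();print(s['time'],s['tcp_pos'],s['contact_force'])
ctrl.movel([.5725,.120,.1335],max_speed=.05);s=get_state();print(s['time'],s['tcp_pos'],s['contact_force'],s['width'])
im,d=vision.grab_frame('side');cv2.imwrite('pics/side5.png',cv2.resize(im[90:300,170:390],None,fx=2.5,fy=2.5))
P=cloud('side',d);m=hues(im)['yellow']&(d>0)&(P[...,1]<.3)&(P[...,2]>.03);Q=P[m];print(Q.mean(0),Q.min(0),Q.max(0))
E
```

```text
11.9167 [0.57300297 0.12001734 0.15075636] [-0.02341705 -1.04479359 -1.13861223]
12.4 [0.57387548 0.12001303 0.13371915] [ 5.21382888 -0.12418336 -0.28058768] 0.013657695729967476
[0.56793727 0.10994978 0.12242441] [0.53421132 0.05174708 0.0582865 ] [0.59213885 0.13708862 0.25727439]
```

View pics/side5.png

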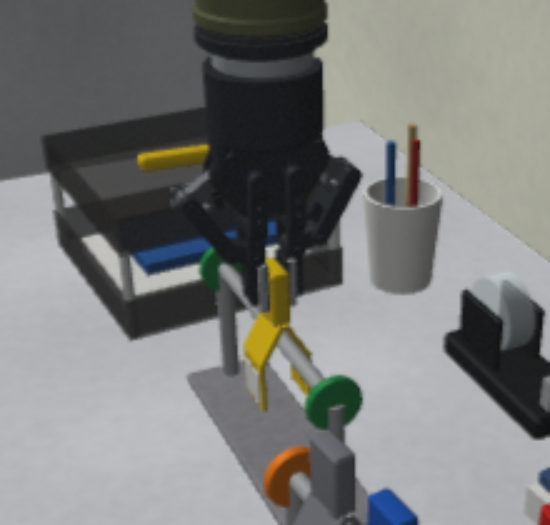

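Yellow is astride the rail, and 5 N sideways shows the roof centring on it. I'll shift slightly to ease that, release, and back off upwards.

```bash
python3 - <<'E'
from h import *
ctrl.movel([.5745,.120,.133],max_speed=.02);s=get_state();print(s['time'],s['tcp_pos'],s['contact_force'])
ctrl.ungrasp();ctrl.pause(.3);s=get_state();print(s['time'],s['width'],s['contact_force'])
ctrl.movel([.5745,.120,.30],max_speed=.12);ctrl.pause(.3);s=get_state();print(s['time'],s['tcp_pos'])
im,d,P=wrist('w6');m=hues(im)['yellow']&(d>0)&(P[...,2]>.155)&(P[...,2]<.18);Q=P[m];print('wrist tabtop',len(Q),Q.mean(0),Q.min(0),Q.max(0))
im,d=vision.grab_frame('side');cv2.imwrite('pics/side6.png',im);P=cloud('side',d)
for n in('yellow','blue'):
    m=hues(im)[n]&(d>0)&(P[...,1]<.3)&(P[...,2]>.1605)&(P[...,0]<.6);Q=P[m];print(n,len(Q),Q.mean(0),Q.min(0),Q.max(0))
E
```

```text
12.7 [0.57450112 0.11996501 0.13286153] [ 3.20330342 -0.30138081  0.49780333]
13.6917 0.08508665893852906 [ 0.29830246 -0.17897125  0.08526797]
15.5333 [0.57444869 0.11998178 0.29974802]
wrist tabtop 725 [0.57386415 0.12110217 0.16373539] [0.56692094 0.10529975 0.15501533] [0.58082561 0.13464749 0.1663283 ]
yellow 71 [0.57248949 0.11469334 0.162998  ] [0.56601648 0.10226497 0.16054312] [0.58010352 0.12993084 0.16517972]
blue 179 [ 0.53098042 -0.14594878  0.16347744] [ 0.52359211 -0.15915345  0.1606263 ] [ 0.53930722 -0.12992956  0.16552924]
```

View pics/side6.png

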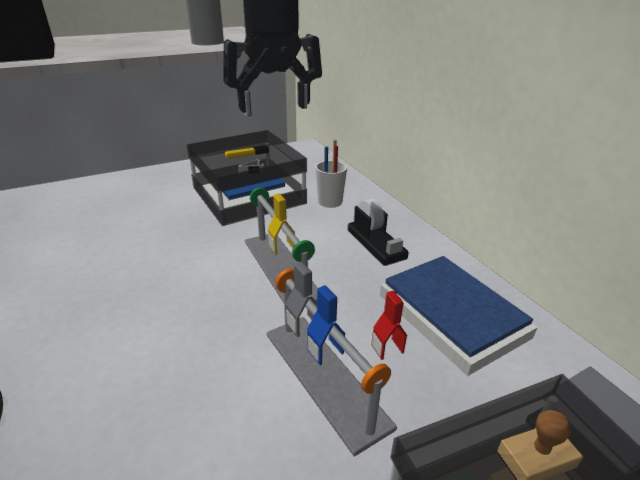

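View pics/w6.png

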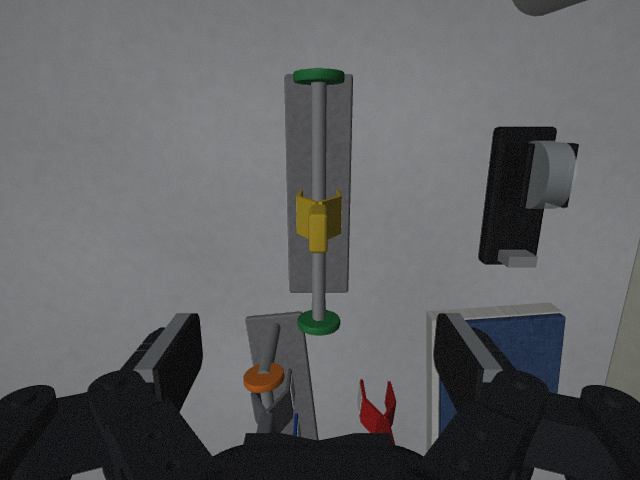

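Yellow hangs plumb on the green rail: side (279,222), wrist (318,225), tab top at z≈0.165 and in line with the rail. Grey, blue and red are unmoved, and the gripper is clear.

```bash
python3 -c "
from station import ticket,get_state
print(get_state()['time']);print(ticket.close_job())"
```

```text
15.6333
the job is handed in; nothing more can be done
None
```

The yellow carrier now hangs on the green-stopped rail, and I handed the job in at 15.6 s of the 34 s allowed. I gripped it by its tab, lifted it until the tab centre was near 0.30 m, carried it straight over grey and blue, lowered it onto the rail and released it.

**Yellow:** by the wrist camera its tab centre is about 1 mm off the rail sideways and about 5 mm from the middle along it. The tab top is at about 0.165 m, which matches fully seated, and it looks upright and in line with the rail.

**Others:** blue measured within 1 mm of where it started. I checked grey only by eye in the pictures, where it and the red look-alike look unmoved. The gripper was open and well clear at hand-in.

**Disagreements:**
- **Green rail position:** the end discs by colour put it at x ≈ 0.569 m, while direct fits to the bar gave 0.572 to 0.5735 m. I used the bar fits. A sideways force of about 5 N on lowering agreed with them, and I eased it by shifting 1 to 2 mm before release.
- **Yellow along the rail:** the side camera places it about 6 mm differently from the wrist camera, well inside the 90 mm limit.

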